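# Span a round cell with sensing tweezers

### The arm

A 6-joint arm with a two-finger parallel gripper is mounted at the origin on the work surface; the furniture and walls round the work are solid. World frame = base frame: x ahead of the robot, y to its left, z up, the work surface at z = 0. Lengths are in m, angles in rad, forces in N, time in s.
With the tool pointing down it reaches from about 0.35 to 1 m from the base axis. Payload 7.1 kg.
Tool frame: the origin (TCP) lies at the very end of the fingers, on their centre line; the grasp point (between the pads) lies 19 mm behind it (manip.pinch_z is the distance from the TCP to the grasp point, in m); z points along the fingers, y is the line along which they close (so a half turn about z gives the same grasp; the last joint's range is limited). The gripper opens to 85 mm and grips with 20 to 120 N. Pads are 22 mm wide; open, the fingers measure 114 mm over their backs; the gripper's body (76 mm by 85 mm) begins 54 mm behind the grasp point. The pads swing forward as they close: fully open they stand 13 mm farther back than shut.
Start: joints at [-1.161, 0.423, 1.63, -0, 1.089, -0.019], TCP at [0.26, -0.568, 0.231] pointing down, gripper open.
Joint ranges: [-3, 3], [-0.9, 2.11], [0.09, 2.58], [-1.31, 4.45], [0.11, 2.69], [-2.54, 2.54]. Speed limits (rad/s): [2.39, 2.39, 3.01, 3.14, 3.14, 3.14].

### API

Orientations are given as a rotation vector (axis times angle).
In Python, from rig import manip gives the robot as it stands. Calls block until the motion is done:
- manip.move_to(position, orientation): joint-space move of the TCP to a pose.
- manip.servo_line(position, orientation=None, rate=0.15): straight line of the TCP; orientation=None keeps the orientation; rate is the mean speed in m/s.
- manip.set_joints(angles): joint-space move.
- manip.command_gripper(opening, f_grip=None): finger opening in m; f_grip is the grip in N (None keeps the last); returns when the fingers have stopped.
- manip.hold(seconds).
- manip.solve_ik(position, orientation): joint angles nearest the present ones, or None.
- manip.camera(name): name is "scene" or "top" or "wrist"; returns a dict with "image" (400x640x3 uint8, red, green, blue), "fx", "fy", "cx", "cy" (pixels), "cam_to_world" (4x4, takes a point from camera to world coordinates); the wrist camera has in their place "mount" (4x4, takes a point from camera to tool coordinates, whose origin is the TCP and whose axes are the flange's). Camera axes: x right, y down, z forward; pixel columns grow to the right and rows downward; lengths in m; the calibration is good to about 2 mm. A picture is of the moment at which its call begins: read the wrist's pose just before it. There is no depth.
A pose or a line that the arm cannot do raises manip.IKError and nothing moves.
- manip.sign_off(): hands the job in; it is judged then, once.
Trained networks look in the newest picture that a camera, given by its name, has taken for a name from the list of things; names that differ only in an ending like _2 or _b are one class to them, and where a whole thing is asked for, a point or a joint stands for the part that bears it (a point fixed in the world has none). Each returns a list of dicts, best first, with "p" (0 to 1); they miss things now and then, are a little off and sometimes report something else, mostly with a low value. They report only what shows in the picture. A call takes as long as a camera call.
- manip.search_frame(camera, thing): "rect" ([left, top, right, bottom] in pixels, round what is visible of it).
- manip.regions_of(camera, thing): "pixels" (400x640 bool, what is visible of it) and "rect" ([left, top, right, bottom] in pixels, round what is visible of it).
Readings, each from a call of its own:
- manip.read_time(): time.
- manip.read_joint_positions(): joint angles.
- manip.read_joint_vel(): joint speeds.
- manip.read_tau(): joint torques, N m.
- manip.read_position(): TCP position.
- manip.read_ee_rot(): TCP orientation.
- manip.read_contact_force(): force on the tool from outside, world axes, zero at the start.
- manip.read_torque(): the same for the moment, N m.
- manip.read_width(): finger opening in m.
- manip.read_grip_force(): force on a finger pad.
Only numpy, scipy, OpenCV 4.12 (cv2) and the standard library are available. Lean on these libraries where they do the work, as an engineer would, in place of code of your own. Each camera call takes 0.05 s, during which the arm holds its last target. There are 200 camera calls.

### The job

Lay the round blue cell, which stands on end, on its side in the black V saddles of the small cradle, centred along them. Then pick the sprung sensing tweezers up off their wooden rest by both legs, bring the tips down between the saddles with one either side of the cell, tip ends about level with the cell's middle and touching neither cell nor cradle, and squeeze until the red pointer stands in the green band of the scale (34 mm between the tips). Finish holding the tweezers there, with the gap steady, and leave the other things on the bench where they stand.

Things in the scene. Friction and masses are not known exactly. Their poses are not given: they have to be found in the camera images.
- round_cell: Round cell in a blue sleeve with a white band near its top, 21 mm diameter, 70 mm long, 0.07 kg, loose, standing upright at the start. Origin at the centre of its lower end; its z axis runs along the cell.
- cell_mid (a point): Middle of the round cell, on its axis, 35 mm from either end.
- cradle: Cradle fixed to the bench: aluminium base plate 100 (x) x 62 (y) x 8 mm with two black V saddles (90 degree V along x), each 10 mm thick, from 23 to 33 mm either side of the centre along x; tops 43 mm above the bench and 41 mm wide in y. Between them 46 mm are open down to the plate. Origin at the centre of its underside.
- cradle_seat (a point): Where the middle of the laid cell belongs: on the cradle's centre, 40.8 mm above the bench; its x axis is the direction in which the cell lies (either end first), y across it, z up.
- rest: Light wooden rest fixed to the bench that carries the tweezers 56 mm above it: a heel block 46 x 40 mm under the hinge and a cross bar 10 (x) x 90 (y) mm, centred 99 mm along x from the hinge; nothing but a low base plate (8 mm) between them. Origin on the bench under the tweezers' hinge; x points to the tweezers' tips.
- tweezers: Sprung tweezers, tips bent down, about 0.085 kg, loose, level on the rest. Origin under the hinge (dark disc 47 mm across), level with the legs' undersides; x runs midway between the open legs to the tips, z up. Two steel legs, 6 mm wide, 12 mm high, pass 20 mm either side of the hinge centre, reach 120 mm from it and there bend straight down 42 mm. Carries the left (+y) leg.
- tweezers_grip (a point): Where to take the tweezers: midway between the open legs, 70 mm along x from the hinge, half way up the legs (62 mm above the bench at the start), between the black patches (55 to 85 mm from the hinge). Close across the legs: outer faces 59 mm apart when open; 46 mm apart and parallel at the marked gap. Mass centre about 40 mm from the hinge.
- gap_mark (a point): Green band, 6 mm wide, on the white scale strip that the left leg carries over the right one, 100 mm from the hinge. The right leg's red pointer stands in its middle at the marked gap.
- tweezers_leg (a joint): Angle by which the legs are squeezed together, rad: 0 open (tips 55 mm apart, inside), 0.18 the marked gap (legs parallel, 34 mm between the tips), 0.30 the stop (20 mm). The spring pushes the legs apart: at the grip patches about 2 N open, 6 N at the marked gap, 8.5 N at the stop.
- tip_left (a point): Middle of the lower end of the left (+y) tip, on the leg's centre line: 117 mm along the leg from the hinge, 42 mm below the legs' undersides. Tips are 6 mm square.
- tip_right (a point): The same point of the right (-y) tip, on the leg that carries the red pointer.
- tub: Bystander: small white tub with a blue screw lid, 37 mm wide, 54 mm tall. Loose; leave it alone. Origin at the centre of its underside.
- tape: Bystander: roll of yellow tape lying flat, 66 mm across, 19 mm high. Loose; leave it alone. Origin at the centre of its underside.
- block: Bystander: dark grey terminal block, 22 x 70 x 19 mm. Loose; leave it alone. Origin at the centre of its underside.
- bottle: Bystander: white bottle with a red spout, 52 mm wide, 140 mm tall. Loose; leave it alone. Origin at the centre of its underside.

How it is judged:
On the way, in this order (a step that is already met when the one before it is completed fails the run):
1. the round cell lies in the cradle, let go, the tweezers still on their rest (x of cell_mid in the frame of cradle_seat between -0.01 and 0.01 m and y of cell_mid in the frame of cradle_seat between -0.004 and 0.004 m and z of cell_mid in the frame of cradle_seat between -0.004 and 0.004 m and angle between the z axis of round_cell and the x axis of cradle_seat, either way round below 0.1 rad and contact force between the fingers and round_cell below 0.2 N and height (world z) of tweezers below 0.07 m), for 0.2 s.
2. the tweezers are lifted clear of the rest (height (world z) of tweezers above 0.066 m and contact force between tweezers and rest below 0.2 N and contact force between the fingers and tweezers above 1 N), for 0.2 s.
At the end, for the whole second after the job is handed in: Cell in both saddles: middle within 10 mm along, 4 mm across and in height. Tweezers held by the fingers alone, touching no rest, cradle or cell: a tip 12 mm or more either side of the centre line, ends within 12 mm along, 9 mm in height of its middle; legs at 0.18 +- 0.025 rad (34 +- 3 mm), still (x of cell_mid in the frame of cradle_seat between -0.01 and 0.01 m and y of cell_mid in the frame of cradle_seat between -0.004 and 0.004 m and z of cell_mid in the frame of cradle_seat between -0.004 and 0.004 m and angle between the z axis of round_cell and the x axis of cradle_seat, either way round below 0.1 rad and value of joint tweezers_leg between 0.155 and 0.205 rad and ((y of tip_left in the frame of cradle_seat above 0.012 m and y of tip_right in the frame of cradle_seat below -0.012 m) or (y of tip_right in the frame of cradle_seat above 0.012 m and y of tip_left in the frame of cradle_seat below -0.012 m)) and x of tip_left in the frame of cradle_seat between -0.012 and 0.012 m and z of tip_left in the frame of cradle_seat between -0.009 and 0.009 m and x of tip_right in the frame of cradle_seat between -0.012 and 0.012 m and z of tip_right in the frame of cradle_seat between -0.009 and 0.009 m and contact force between tweezers and rest below 0.3 N and contact force between tweezers and cradle below 0.3 N and contact force between tweezers and round_cell below 0.3 N and contact force between the fingers and tweezers above 2 N and velocity of joint tweezers_leg between -0.05 and 0.05 rad/s and linear speed of tweezers below 0.02 m/s); the arm keeps its last pose, push and grip.
It fails at once if a bystander is moved by more than 3 cm (distance of any of tub, tape, block, bottle from where it was at the start of the episode above 0.03 m).
It also fails if it takes over 58 s, if anything falls off the work surface, if the arm or the gripper's body presses on something with over 40 N, if the wrist force passes 120 N, or if a joint passes its speed limit or range.

## Working session

There is one attempt and no reset: what is moved stays moved. The work goes in short steps, each a Python script; the robot and the scene stay as the last script left them, time stands still between calls to the robot, and variables do not carry over. Pictures are saved under pics/ and viewed, at most 14 in all, crops included, and the job is handed in when it is done.

```bash
ls; mkdir -p pics; cat > h.py <<'E'
import numpy as np, cv2
from rig import manip
from scipy.spatial.transform import Rotation as R
def ray(c,uv):
    T=np.array(c["cam_to_world"]);d=T[:3,:3]@np.array([(uv[0]-c["cx"])/c["fx"],(uv[1]-c["cy"])/c["fy"],1]);return T[:3,3],d
def onz(c,uv,z):
    o,d=ray(c,uv);return o+d*(z-o[2])/d[2]
def proj(c,p):
    T=np.linalg.inv(np.array(c["cam_to_world"]));q=T[:3,:3]@np.array(p)+T[:3,3];return np.array([c["fx"]*q[0]/q[2]+c["cx"],c["fy"]*q[1]/q[2]+c["cy"]])
def cam(n):
    if n=="wrist":
        p=np.array(manip.read_position());r=R.from_rotvec(manip.read_ee_rot()).as_matrix()
        c=manip.camera(n);T=np.eye(4);T[:3,:3]=r;T[:3,3]=p;c["cam_to_world"]=T@np.array(c["mount"])
    else: c=manip.camera(n)
    return c
def save(c,f,box=None,s=1):
    im=c["image"][:,:,::-1]
    if box: im=im[box[1]:box[3],box[0]:box[2]]
    cv2.imwrite("pics/"+f,cv2.resize(im,None,fx=s,fy=s,interpolation=cv2.INTER_CUBIC))
E
python3 - <<'E'
from h import *
print(manip.read_time(),manip.read_position(),R.from_rotvec(manip.read_ee_rot()).as_matrix().round(3),manip.pinch_z)
for n in("top","scene"):
    c=cam(n);save(c,n+"0.png");print(n,c["fx"],c["cx"],c["cy"],np.array(c["cam_to_world"]).round(3).tolist())
    for t in"round_cell cradle rest tweezers gap_mark tub tape block bottle".split():
        print(t,[(np.round(d["rect"]).tolist(),round(d["p"],2)) for d in manip.search_frame(n,t)[:2]])
print(manip.read_time())
E
```

```text
pics
rig.py
0.0 [ 0.25967121 -0.56790687  0.23053653] [[ 0.909  0.416 -0.001]
 [ 0.416 -0.909  0.001]
 [ 0.    -0.002 -1.   ]] 0.0187
top 402.58111786132025 314.9962872946623 199.63401747099303 [[-0.007, -0.989, 0.149, 0.465], [-1.0, 0.003, -0.028, 0.096], [0.027, -0.149, -0.988, 0.941], [0.0, 0.0, 0.0, 1.0]]
round_cell [([324.0, 264.0, 334.0, 271.0], 0.45), ([392.0, 224.0, 439.0, 253.0], 0.19)]
cradle [([392.0, 224.0, 434.0, 252.0], 0.84), ([213.0, 228.0, 250.0, 234.0], 0.45)]
rest [([191.0, 198.0, 256.0, 239.0], 0.95), ([198.0, 227.0, 251.0, 234.0], 0.74)]
tweezers [([180.0, 200.0, 250.0, 235.0], 0.69)]
gap_mark [([186.0, 200.0, 255.0, 234.0], 0.92)]
tub [([326.0, 161.0, 344.0, 181.0], 0.49), ([199.0, 228.0, 249.0, 234.0], 0.45)]
tape [([241.0, 158.0, 270.0, 187.0], 0.74)]
block [([325.0, 162.0, 343.0, 179.0], 0.62), ([197.0, 227.0, 253.0, 233.0], 0.45)]
bottle [([167.0, 145.0, 200.0, 173.0], 0.71)]
scene 390.2004311514897 317.743102140531 204.71316167949144 [[-0.773, -0.439, 0.459, 0.183], [-0.635, 0.539, -0.554, 0.594], [-0.004, -0.719, -0.695, 0.701], [0.0, 0.0, 0.0, 1.0]]
round_cell [([373.0, 223.0, 389.0, 245.0], 0.52)]
cradle [([380.0, 166.0, 422.0, 199.0], 0.62), ([359.0, 148.0, 373.0, 166.0], 0.32)]
rest [([241.0, 250.0, 310.0, 323.0], 0.88)]
tweezers [([249.0, 242.0, 309.0, 300.0], 0.64)]
gap_mark [([246.0, 237.0, 305.0, 299.0], 0.66)]
tub [([306.0, 178.0, 323.0, 199.0], 0.76), ([360.0, 143.0, 375.0, 168.0], 0.4)]
tape [([251.0, 224.0, 277.0, 248.0], 0.9), ([386.0, 167.0, 422.0, 198.0], 0.18)]
block [([360.0, 145.0, 375.0, 168.0], 0.58)]
bottle [([189.0, 237.0, 220.0, 284.0], 0.89)]
1.0
```

```bash
python3 -c "
import cv2
a=cv2.imread('pics/top0.png')[120:300,150:470];cv2.imwrite('pics/top0c.png',cv2.resize(a,None,fx=2.5,fy=2.5,interpolation=2))
a=cv2.imread('pics/scene0.png')[120:340,180:440];cv2.imwrite('pics/scene0c.png',cv2.resize(a,None,fx=2.7,fy=2.7,interpolation=2))"
```

```text
(no output)
```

View pics/top0c.png

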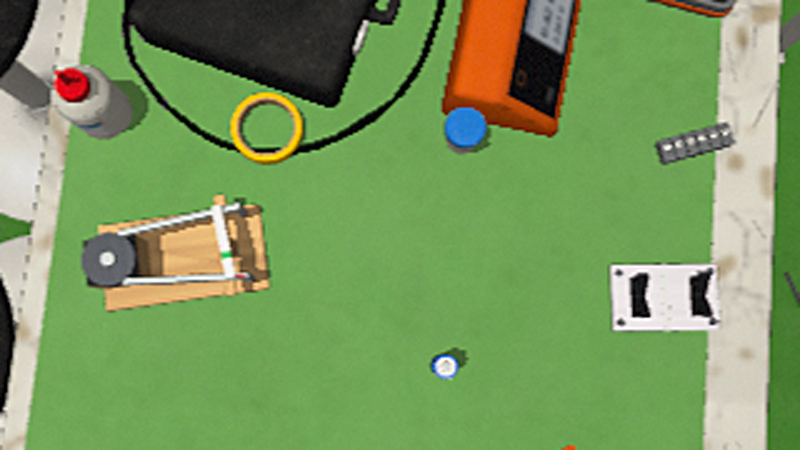

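View pics/scene0c.png

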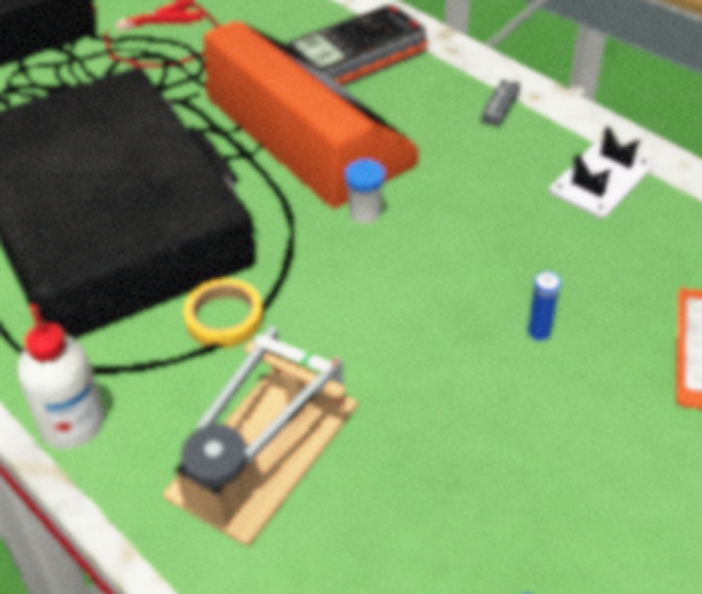

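Top crop: hinge at full pixel (193,223), cell top at (328,266), cradle centre at (416,239), block well clear beyond the cradle. Next I'll localise these roughly and take wrist views.

```bash
python3 - <<'E'
from h import *
c=cam("top");s=cam("scene")
print("cell",onz(c,(328.4,266.4),.07),onz(s,(180+547/2.7,120+278/2.7),.07))
print("hinge",onz(c,(192.8,223.2),.075)); 
for q in[(222,202),(233,276)]: print("strip",onz(c,(150+q[0]/2.5,120+q[1]/2.5),.07))
for q in[(611,266),(717,264),(719,330),(612,330)]: print("plate",onz(c,(150+q[0]/2.5,120+q[1]/2.5),.008))
for q in[(693,143)]: print("block",onz(c,(150+q[0]/2.5,120+q[1]/2.5),.019))
print(np.array(cam("wrist")["mount"]).round(3).tolist(), manip.camera("wrist")["fx"])
E
```

```text
cell [0.45209602 0.04368187 0.07      ] [0.45168202 0.04582936 0.07      ]
hinge [0.54559529 0.33342623 0.075     ]
strip [0.59448189 0.23727239 0.07      ]
strip [0.52999708 0.22649583 0.07      ]
plate [ 0.54209301 -0.11539375  0.008     ]
plate [ 0.54347271 -0.2153153   0.008     ]
plate [ 0.48216487 -0.21395657  0.008     ]
plate [ 0.48283021 -0.11414495  0.008     ]
block [ 0.65680051 -0.19485915  0.019     ]
[[0.0, -0.95, -0.313, 0.08], [1.0, 0.001, -0.0, -0.0], [0.001, -0.313, 0.95, -0.143], [0.0, 0.0, 0.0, 1.0]] 359.5271211759839
```

```bash
cat >> h.py <<'E'
def down(phi): return (R.from_euler('z',phi)*R.from_euler('x',np.pi)).as_rotvec()
def look(x,y,phi,z=.2,off=.03):
    manip.move_to([x-off*np.cos(phi),y-off*np.sin(phi),z],down(phi));manip.hold(.15);return cam("wrist")
E
python3 - <<'E'
from h import *
for n,x,y,ph,z in(("cradle",.5126,-.1647,0,.22),("tw",.556,.28,0,.25)):
    c=look(x,y,ph,z);save(c,n+".png");np.save(n+".npy",c,allow_pickle=True)
    for t in("cradle","tweezers","gap_mark"): print(n,t,[(np.round(d["rect"]).tolist(),round(d["p"],2)) for d in manip.search_frame("wrist",t)[:1]])
    print(manip.read_time())
q=manip.read_joint_positions();print(q)
def frame(d,u,th):  # tool frame
    x=np.cos(th)*u+np.sin(th)*d;z=np.cos(th)*d-np.sin(th)*u;return np.c_[x,np.cross(z,x),z]
up=np.array([0,0,1.])
for th in(30,35,40):
  t=np.radians(th);ok=[]
  for a in range(-180,180,15):
    d=np.array([np.cos(np.radians(a)),np.sin(np.radians(a)),0])
    M=frame(d,up,t)
    g=[manip.solve_ik(np.array([.452,.045,.035])+M[:,2]*(.0187-k),R.from_matrix(M).as_rotvec()) for k in(0,.06)]
    if all(v is not None for v in g): ok.append((a,np.round(g[0],2).tolist()))
  print(th,ok)
  for s in(1,-1):
    e=np.array([0,s,0.]);M=frame(-up,e,t);g=manip.solve_ik(np.array([.5126,-.1647,.0408])+M[:,2]*.0187,R.from_matrix(M).as_rotvec());print("place",s,None if g is None else np.round(g,2))
for s in(0,np.pi): 
  g=manip.solve_ik([.56,.26,.05],down(-1.41+1.57*0+s));print("tw",s,None if g is None else np.round(g,2))
E
```

```text
cradle cradle [([266.0, 103.0, 370.0, 167.0], 0.91)]
cradle tweezers []
cradle gap_mark []
3.2333
tw cradle []
tw tweezers [([232.0, 93.0, 390.0, 178.0], 0.57)]
tw gap_mark [([237.0, 96.0, 389.0, 174.0], 0.89)]
5.225
[ 4.68285044e-01  3.59873588e-01  1.68024486e+00 -3.82035881e-05
  1.10147850e+00  2.03996985e+00]
30 [(-180, [0.05, 1.01, 1.51, 0.04, 1.67, -1.54]), (-165, [0.14, 1.0, 1.51, -0.11, 1.67, -1.64]), (-150, [0.23, 0.99, 1.54, -0.25, 1.63, -1.74]), (-135, [0.32, 0.98, 1.6, -0.4, 1.56, -1.82]), (-120, [0.4, 0.96, 1.68, -0.55, 1.47, -1.87]), (-105, [0.48, 0.93, 1.77, -0.71, 1.36, -1.9]), (-90, [0.55, 0.91, 1.88, -0.89, 1.25, -1.88]), (-75, [0.6, 0.89, 2.01, -1.12, 1.14, -1.82]), (-30, [0.57, 0.95, 2.38, 4.15, 1.14, -1.39]), (-15, [0.42, 1.03, 2.47, 3.73, 1.33, -1.35]), (30, [-0.36, 1.01, 2.45, 2.36, 1.26, -1.82]), (45, [-0.47, 0.94, 2.35, 1.96, 1.1, -1.73]), (60, [-0.5, 0.9, 2.23, 1.59, 1.05, -1.56]), (75, [-0.48, 0.89, 2.1, 1.27, 1.09, -1.41]), (90, [-0.44, 0.9, 1.98, 1.01, 1.18, -1.31]), (105, [-0.38, 0.91, 1.86, 0.81, 1.29, -1.26]), (120, [-0.3, 0.94, 1.75, 0.64, 1.4, -1.26
[... 1649 characters left out ...]
0.82, 2.38, 4.11, 0.91, -1.51]), (-15, [0.35, 0.86, 2.46, 3.68, 1.03, -1.45]), (30, [-0.28, 0.85, 2.45, 2.42, 0.99, -1.7]), (45, [-0.38, 0.81, 2.36, 1.99, 0.88, -1.61]), (60, [-0.42, 0.8, 2.25, 1.59, 0.87, -1.44]), (75, [-0.42, 0.79, 2.13, 1.25, 0.92, -1.31]), (90, [-0.39, 0.81, 2.02, 0.98, 1.02, -1.23]), (105, [-0.33, 0.83, 1.91, 0.77, 1.13, -1.21]), (120, [-0.27, 0.85, 1.81, 0.6, 1.24, -1.22]), (135, [-0.2, 0.88, 1.73, 0.45, 1.34, -1.27]), (150, [-0.12, 0.9, 1.66, 0.31, 1.42, -1.35]), (165, [-0.03, 0.91, 1.62, 0.17, 1.48, -1.44])]
place 1 [ 0.01  0.74  1.97 -1.1   0.81  0.95]
place -1 [-0.61  0.81  1.73  0.62  1.14  2.11]
tw 0 None
tw 3.141592653589793 [ 0.42  0.66  1.74 -0.    0.75  0.25]
```

```bash
python3 -c "
import cv2,numpy as np
a=cv2.imread('pics/cradle.png');b=cv2.imread('pics/tw.png')
cv2.imwrite('pics/both.png',cv2.resize(np.vstack([a[:330],b[:]]),(700,800*730//800-130)))"
```

```text
(no output)
```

View pics/cradle.png

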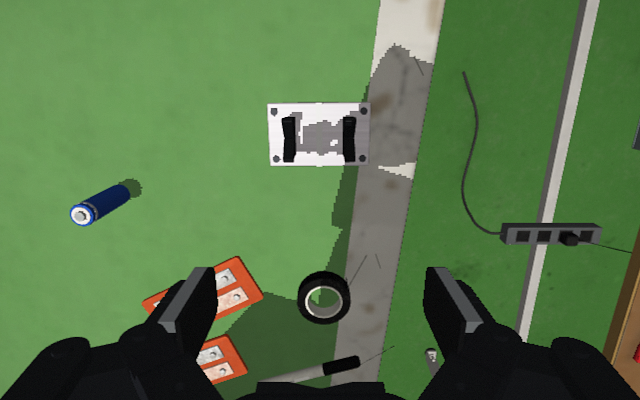

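View pics/tw.png

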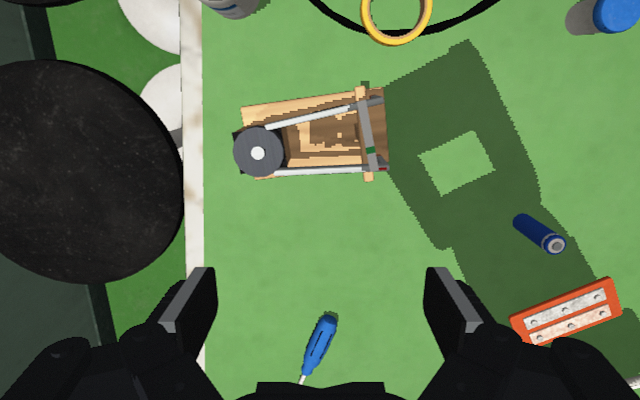

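Cradle view: plate corners around (268,104), (370,102), (369,165), (270,166). The cell still stands. Tweezers view: hinge at (258,153), leg ends near (382,100) and (386,168).

```bash
python3 - <<'E'
from h import *
c=np.load("cradle.npy",allow_pickle=True).item()
g=c["image"].astype(int)
m=((g.min(2)>100)&(g.max(2)-g.min(2)<40)).astype(np.uint8);m[:,:255]=0;m[:, 373:]=0;m[175:]=0;m[:95]=0
m[118:160,280:360]=1
n,l,st,_=cv2.connectedComponentsWithStats(m);k=1+np.argmax(st[1:,4]);print(st[k])
r=cv2.minAreaRect(np.argwhere(l==k)[:,::-1].astype(np.float32));print(r)
P=[onz(c,p,.008)[:2] for p in cv2.boxPoints(r)];print(np.round(P,4).tolist(),np.mean(P,0),[np.linalg.norm(P[i]-P[i-1]).round(4) for i in range(4)])
for nm,cr in(("manual",[(268,103.5),(369.5,102),(369,165.5),(270,166)]),): 
  P=np.array([onz(c,p,.008)[:2] for p in cr]);print(nm,P.round(4).tolist(),P.mean(0))
print("V tops",[onz(c,p,.043)[:2].round(4).tolist() for p in((290,118),(289,162),(349,117),(350,161))])
w=np.load("tw.npy",allow_pickle=True).item()
for nm,p,z in(("hinge",(258,153),.073),("Ltip",(382,100),.068),("Rtip",(386,168),.068),("bar0",(361,86),.056),("bar1",(369,181),.056),("cell top",(553,244),.07),("cell2",(0,0),.07)):
  print(nm,onz(w,p,z)[:2].round(4))
print("cell from cradle view",onz(c,(82,215),.07)[:2])
save(w,"twc.png",(220,70,400,200),4.4);save(c,"crc.png",(255,90,385,180),4)
E
```

```text
[ 267  102  106   73 6457]
((319.4999694824219, 138.0), (104.99998474121094, 71.99998474121094), 0.0)
[[0.472, -0.1115], [0.5428, -0.1149], [0.5427, -0.2151], [0.4719, -0.2183]] [ 0.50734461 -0.16494998] [np.float64(0.1068), np.float64(0.0708), np.float64(0.1003), np.float64(0.0708)]
manual [[0.5414, -0.1157], [0.5427, -0.2127], [0.4808, -0.2149], [0.4803, -0.115]] [ 0.51128256 -0.16457495]
V tops [[0.5312, -0.1393], [0.4921, -0.1373], [0.532, -0.1907], [0.4929, -0.1926]]
hinge [0.5442 0.3347]
Ltip [0.5898 0.2248]
Rtip [0.529  0.2178]
bar0 [0.6013 0.2422]
bar1 [0.5133 0.2314]
cell top [0.4525 0.049 ]
cell2 [0.6675 0.5348]
cell from cradle view [0.45107894 0.04192182]
```

View pics/twc.png

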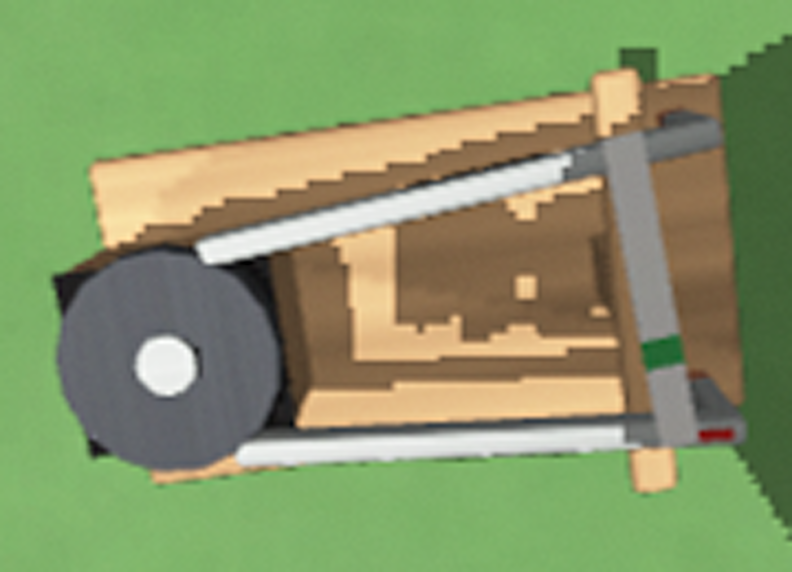

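View pics/crc.png

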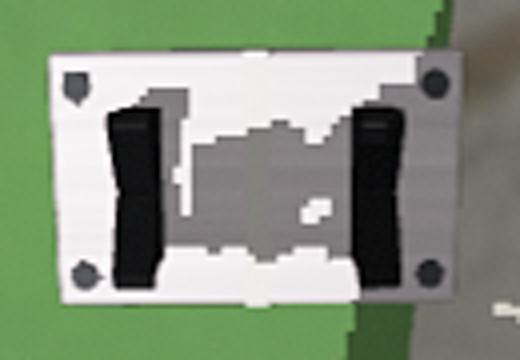

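Tweezers: hinge at (.5444,.3349), yaw −82.5°. The cross bar measures 98.8 mm from the hinge, against 99 mm given. Cradle centre is (.5118,−.1647) with its axis along world y, and the cell is at (.452,.045). Now pick and lay the cell.

```bash
cat >> h.py <<'E'
def frame(d,u,th=np.radians(30)):
    x=np.cos(th)*u+np.sin(th)*d;z=np.cos(th)*d-np.sin(th)*u;return np.c_[x,np.cross(z,x),z]
UP=np.array([0,0,1.]);PZ=manip.pinch_z
E
python3 - <<'E'
from h import *
M=frame(np.array([0,1.,0]),UP);rv=R.from_matrix(M).as_rotvec();p=np.array([.452,.045,.036])+M[:,2]*PZ
manip.command_gripper(.055,25)
manip.move_to(p-M[:,2]*.11,rv);print(manip.read_time(),manip.read_joint_positions())
manip.servo_line(p,rate=.1);print(manip.read_contact_force())
manip.command_gripper(.0,25);print("w",manip.read_width(),manip.read_grip_force(),manip.read_time())
manip.servo_line(p+[0,0,.1],rate=.12)
e=np.array([0,1.,0]);Q=frame(-UP,e);rq=R.from_matrix(Q).as_rotvec();q=np.array([.5118,-.1647,.0408])+Q[:,2]*PZ
manip.move_to(q+[0,0,.09],rq);print(manip.read_time(),manip.read_width())
c=cam("scene");save(c,"held.png",(300,80,460,230),3.5);c=cam("top");save(c,"held2.png",(340,160,480,280),3.5)
E
python3 -c "
import cv2,numpy as np
a=cv2.imread('pics/held.png');b=cv2.imread('pics/held2.png');b=cv2.resize(b,(560,525))
cv2.imwrite('pics/heldb.png',cv2.resize(np.hstack([a,b]),(800,375)))"
```

```text
8.3667 [-0.5992724   0.80085207  1.90306354  0.82924758  1.32226781 -1.20160642]
[0.38117647 0.02287563 1.11131134]
w 0.019116360172149908 25.147313475608826 10.0167
12.5333 0.01902126719599693
```

View pics/heldb.png

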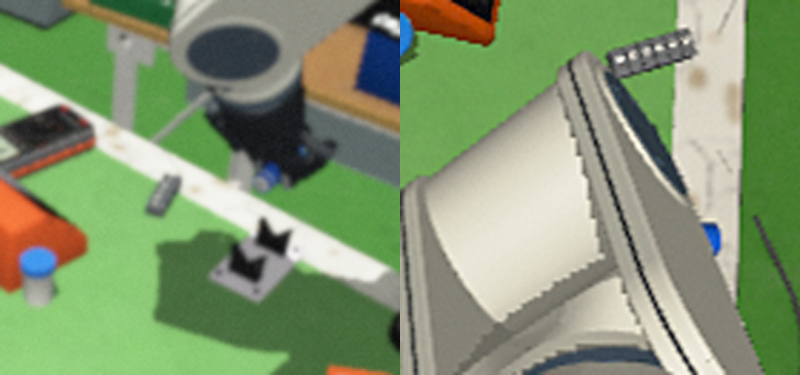

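The cell is held horizontally above the saddles and roughly parallel to them. Lower it and watch the force.

```bash
python3 - <<'E'
from h import *
Q=frame(-UP,np.array([0,1.,0]));q=np.array([.5118,-.1647,.0408])+Q[:,2]*PZ
f0=manip.read_contact_force()
manip.servo_line(q+[0,0,.012],rate=.1);print(manip.read_contact_force()-f0)
for dz in(.008,.005,.003,.0015,.0005):
    manip.servo_line(q+[0,0,dz],rate=.03);f=manip.read_contact_force()-f0;print(dz,np.round(f,2))
    if np.linalg.norm(f)>3: break
manip.command_gripper(.036,25);manip.hold(.2);print(manip.read_width(),manip.read_contact_force()-f0)
manip.servo_line(q+[0,0,.10],rate=.15)
c=look(.5118,-.1647,0,.22);save(c,"laid.png",(235,80,405,200),4.5);np.save("laid.npy",c,allow_pickle=True)
for d in manip.regions_of("wrist","round_cell")[:1]:
    r=cv2.minAreaRect(np.argwhere(d["pixels"])[:,::-1].astype(np.float32));print(d["p"],d["rect"],r,onz(c,r[0],.048))
print(manip.read_time())
E
```

```text
[0.15794736 1.10906124 0.73520139]
0.008 [-0.3   1.11 -0.38]
0.005 [0.07 1.06 0.98]
0.003 [-0.61  1.02  0.33]
0.0015 [0.   1.47 0.2 ]
0.0005 [0.43 0.9  2.32]
0.03564389224848637 [-0.03104455  0.81967562  1.43439018]
0.89 [282.9, 126.7, 368.2, 149.6] ((323.5, 138.0), (24.0, 79.0), 90.0) [ 0.51262968 -0.16665246  0.048     ]
17.1833
```

View pics/laid.png

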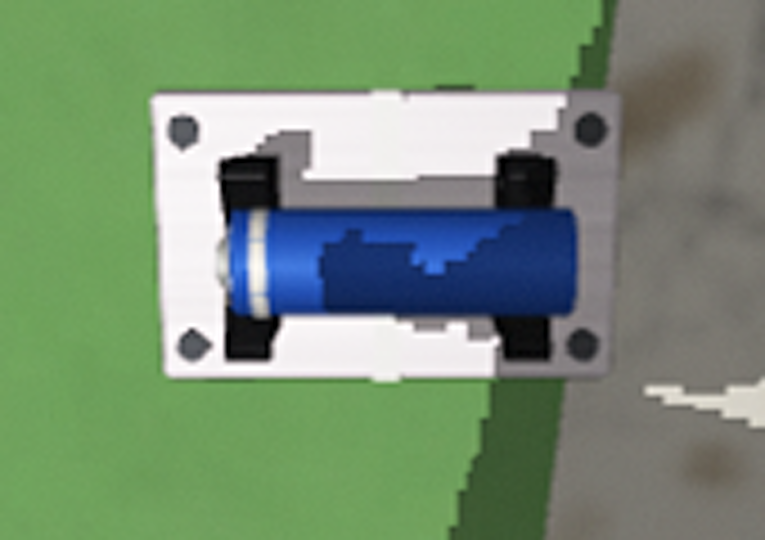

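The cell lies in both saddles, about 3 mm off centre (crop columns 230–577, saddles 220–555), which is within tolerance. Next, grip the tweezers.

```bash
python3 - <<'E'
from h import *
yaw=np.radians(-82.5);g=np.array([.5535,.2655,.039]);rv=down(yaw+np.pi)
manip.command_gripper(.085,25)
manip.move_to(g+[0,0,.11],rv);print(manip.read_time(),manip.read_joint_positions())
manip.hold(.15);c=cam("wrist");np.save("pre.npy",c,allow_pickle=True)
print([(np.round(d["rect"]),round(d["p"],2)) for d in manip.search_frame("wrist","tweezers")[:1]])
save(c,"pre.png")
y=np.array([np.cos(yaw),np.sin(yaw)]);h=np.array([.5444,.3349])
print("expected hinge px",proj(c,[*h,.073]))
E
```

```text
19.35 [ 4.26445302e-01  5.07494355e-01  1.71088770e+00 -2.62733414e-04
  9.23057765e-01  2.97393604e-01]
[(array([277.,  53., 372., 273.]), 0.67)]
expected hinge px [320.69817694  97.59955814]
```

View pics/pre.png

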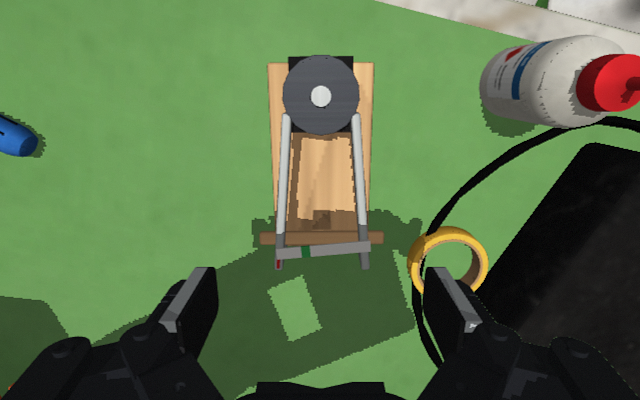

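The alignment is good: the hinge is at (321,96), against a predicted (321,98). Go down, squeeze and lift.

```bash
python3 - <<'E'
from h import *
g=np.array([.5535,.2655,.039])
manip.servo_line(g,rate=.12);print(manip.read_contact_force())
for w in(.062,.054,.046):
    manip.command_gripper(w,25);print(w,manip.read_width(),manip.read_grip_force(),manip.read_contact_force().round(2))
manip.hold(.2)
manip.servo_line(g+[0,0,.02],rate=.05);manip.hold(.3);print(manip.read_width(),manip.read_grip_force(),manip.read_contact_force().round(2))
manip.servo_line(g+[0,0,.12],rate=.1);manip.hold(.2);print(manip.read_width(),manip.read_grip_force(),manip.read_time())
a=cam("wrist");b=cam("scene");c=cam("top")
im=np.hstack([cv2.resize(x[:,:,::-1],(400,400)) for x in(a["image"][0:340,150:490],b["image"][150:320,200:370])]);cv2.imwrite("pics/lift.png",im)
save(c,"liftt.png",(160,150,300,270),4)
E
```

```text
[ 0.03709469 -0.18410475 -0.98772687]
0.062 0.06177669300498002 0.4415949994290713 [0.03 0.57 0.92]
0.054 0.0540883940152053 5.3773050535528455 [ 0.25 -1.84  5.61]
0.046 0.045905374674547125 9.001328498125076 [-0.22 -2.73  8.64]
0.046179907458009775 5.695137977600098 [ 0.   -1.01 -0.7 ]
0.045944021806920456 5.692377984523773 23.925
```

View pics/lift.png

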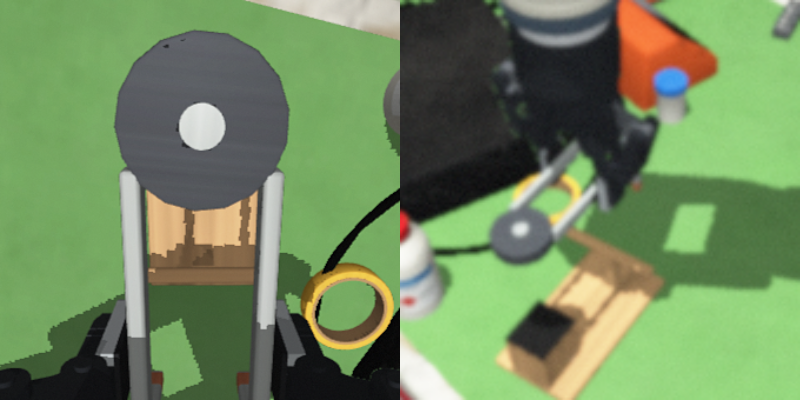

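The tweezers are lifted. The hinge disc appears at (322,108) and larger than nominal, which suggests the hinge droops. I'll carry them above the cradle and measure the pose there.

```bash
python3 - <<'E'
from h import *
manip.move_to([.5118,-.1177,.15],down(np.pi/2));manip.hold(.3);print(manip.read_width(),manip.read_grip_force(),manip.read_time(),manip.read_position())
a=cam("wrist");b=cam("scene");c=cam("top")
for n,x in zip("abc",(a,b,c)):np.save("ov_%s.npy"%n,x,allow_pickle=True)
# disc: fit in wrist image
g=a["image"].astype(int);m=((g.max(2)<140)&(g.max(2)-g.min(2)<30)&(g.min(2)>45)).astype(np.uint8);m[220:]=0
m=cv2.morphologyEx(m,cv2.MORPH_CLOSE,np.ones((3,3)));n,l,st,ce=cv2.connectedComponentsWithStats(m)
k=l[75:150,265:300];k=np.bincount(k[k>0]).argmax();print(st[k])
ct=max(cv2.findContours((l==k).astype(np.uint8),0,1)[0],key=len);print("ell",cv2.fitEllipse(ct[ct[:,0,1]<120]))
for h,dt in((0.034,0),):
    print("scene hinge pred",proj(b,[.5118,-.0477,.15+.034]),"top",proj(c,[.5118,-.0477,.184]), "tips scene",[proj(b,[.5118+s*.020,-.1647,.15+.017-.042]).round(1) for s in(1,-1)],"strip end top",[proj(c,[.5118+s*.02,-.1477,.15+.03]).round(1) for s in(1,-1)])
A=[cv2.resize(x[:,:,::-1],(400,400)) for x in(a["image"][0:340,150:490],b["image"][100:240,310:450])]
cv2.imwrite("pics/ov.png",np.hstack(A))
E
```

```text
0.04598553553124996 5.69165401160717 25.8083 [ 0.51205117 -0.11708684  0.14997508]
[  247    26   149   194 17249]
ell ((321.18365478515625, 101.47021484375), (146.81053161621094, 150.63978576660156), 1.368970274925232)
scene hinge pred [388.17753434 151.36272128] top [380.01561865 234.8526642 ] tips scene [array([403.4, 145.9]), array([417.6, 151.9])] strip end top [array([431.4, 224.2]), array([432.4, 245.3])]
```

View pics/ov.png

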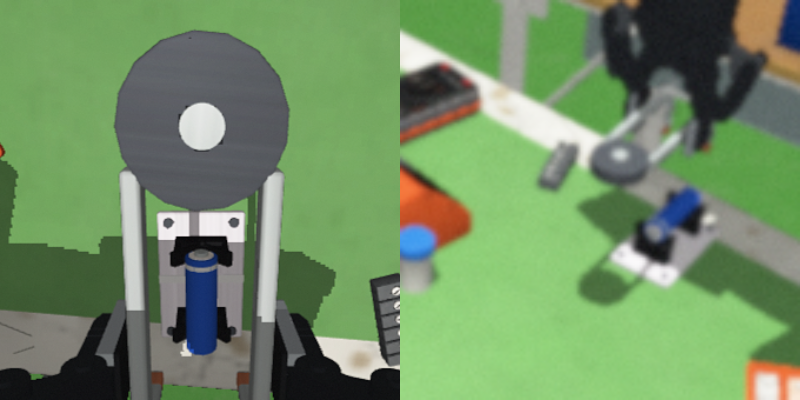

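The legs look level, about 4 mm low in the grip, centred over the cell, and the tips are close to where I predicted. Descend in stages, checking force.

```bash
python3 - <<'E'
from h import *
f0=manip.read_contact_force()
for z in(.11,.085,.070):
    manip.servo_line([.5118,-.1187,z],rate=.06);print(z,(manip.read_contact_force()-f0).round(2),manip.read_width(),manip.read_grip_force())
manip.hold(.5)
a=cam("wrist");b=cam("scene");c=cam("top");print(manip.read_time(),manip.read_position())
for n,x in zip("abc",(a,b,c)):np.save("fin_%s.npy"%n,x,allow_pickle=True)
print("tips exp",[proj(b,[.5118+s*.02,-.1647,.0408]).round(1) for s in(1,-1)])
for s,u in(("scene",b),("top",c)):
    g=cv2.cvtColor(u["image"],cv2.COLOR_RGB2HSV);m=(((g[...,0]<8)|(g[...,0]>172))&(g[...,1]>110)&(g[...,2]>50)).astype(np.uint8)
    n,l,st,ce=cv2.connectedComponentsWithStats(m);print(s,[(ce[i].round(1).tolist(),st[i].tolist()) for i in range(1,n) if 360<ce[i][0]<450 and 120<ce[i][1]<270])
A=[cv2.resize(x[:,:,::-1],(400,400),interpolation=2) for x in(b["image"][130:220,360:450],c["image"][190:280,370:460])]
cv2.imwrite("pics/fin.png",np.hstack(A))
E
```

```text
0.11 [-1.51  0.5  -0.93] 0.04581128896197227 5.6983789801597595
0.085 [ 0.1   0.78 -0.4 ] 0.04597765630887305 5.694190934300423
0.07 [-0.07  0.47 -0.08] 0.04610763896055281 5.694423392415047
28.3917 [ 0.5118107  -0.1186874   0.07004911]
tips exp [array([398.8, 172. ]), array([412. , 178.1])]
scene []
top [([416.0, 121.0], [416, 121, 1, 1, 1]), ([419.5, 122.0], [419, 122, 2, 1, 2]), ([423.0, 123.0], [423, 123, 1, 1, 1]), ([440.5, 123.5], [440, 123, 2, 2, 2]), ([379.0, 125.0], [379, 125, 1, 1, 1]), ([427.5, 124.0], [427, 124, 2, 1, 2]), ([430.5, 125.0], [430, 125, 2, 1, 2]), ([435.0, 126.0], [434, 126, 3, 1, 3]), ([378.0, 130.0], [378, 130, 1, 1, 1]), ([376.0, 141.0], [376, 141, 1, 1, 1]), ([375.0, 149.0], [375, 149, 1, 1, 1]), ([372.0, 162.0], [372, 162, 1, 1, 1]), ([361.5, 172.0], [360, 172, 4, 1, 4]), ([367.0, 173.0], [366, 173, 3, 1, 3]), ([371.0, 173.0], [371, 173, 1, 1, 1])]
```

View pics/fin.png

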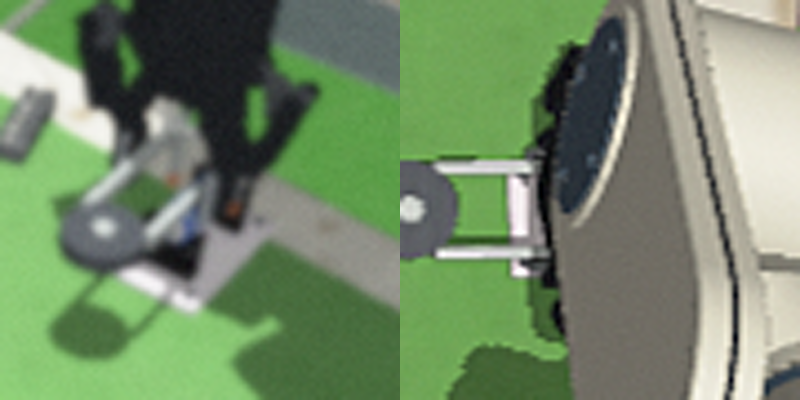

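Tip reds in the scene view are near (398.9,170.5) and (412.4,177), against expected tip ends of (398.8,172) and (412,178). I'll triangulate them with the wrist view to confirm height and position along the cell.

```bash
python3 - <<'E'
from h import *
P={}
for n,box in(("a",(270,290,370,345)),("b",(390,160,420,185))):
    u=np.load("fin_%s.npy"%n,allow_pickle=True).item();g=u["image"].astype(int);m=(g[...,0]-np.maximum(g[...,1],g[...,2])>(30 if n=="a" else 25)).astype(np.uint8)
    k=np.zeros_like(m);k[box[1]:box[3],box[0]:box[2]]=1;m*=k
    q,l,st,ce=cv2.connectedComponentsWithStats(m);P[n]=u,[(ce[i],st[i]) for i in range(1,q) if st[i][4]>=3]
    print(n,[(c.round(1).tolist(),s.tolist()) for c,s in P[n][1]])
for i in range(2):
  best=[]
  for x in P["a"][1]:
    for y in P["b"][1]:
      o1,d1=ray(P["a"][0],x[0]);o2,d2=ray(P["b"][0],y[0]);A=np.c_[d1,-d2];s=np.linalg.lstsq(A,o2-o1,rcond=None)[0];p,q=o1+s[0]*d1,o2+s[1]*d2
      if i==0: print(((p+q)/2).round(4),"miss",np.linalg.norm(p-q).round(4))
a=P["a"][0];save(a,"fa.png",(230,100,410,345),3.2)
for d in manip.regions_of("wrist","round_cell")[:1]: print(d["p"],d["rect"])
E
python3 -c "
import cv2;a=cv2.imread('pics/fa.png');cv2.imwrite('pics/fa.png',a[-590:])"
```

```text
a [([283.2, 321.1], [279, 317, 9, 11, 83]), ([355.9, 321.2], [352, 317, 9, 11, 84])]
b [([412.5, 176.5], [412, 176, 2, 2, 4])]
[ 0.491  -0.1633  0.0475] miss 0.0003
[ 0.5292 -0.2247 -0.0179] miss 0.0282
0.97 [302.2, 260.1, 343.0, 364.2]
```

View pics/fa.png

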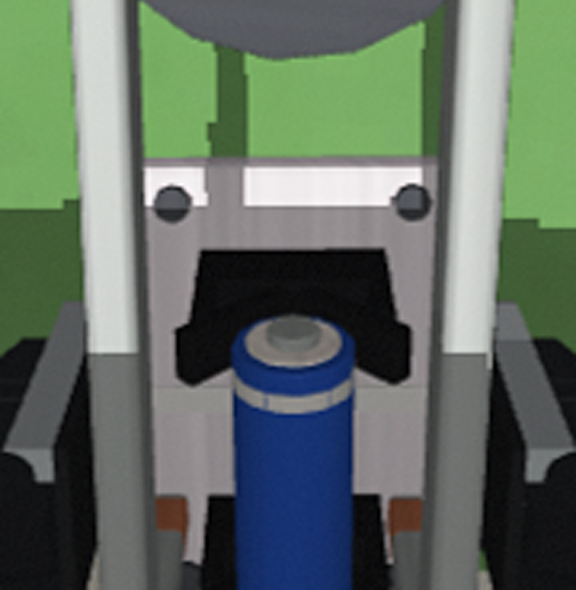

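The tip end is at z ≈ 43 mm and within 2 mm along the cell. The gap is about 34 mm, nothing is touching, and the cell sits midway between the tips. Hand in.

```bash
python3 -c "
from rig import manip
print(manip.sign_off(),manip.read_time())"
```

```text
the job is handed in; nothing more can be done
the job is handed in; nothing more can be done
```

I handed the job in with the cell lying in the saddles, about 3 mm off centre, and the tweezers held either side of it at a gap of about 34 mm. That gap comes from my own camera measurement; I never saw the red pointer against the green band, and no verdict came back.

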